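# Set the webcam boom over the desk and squeeze its cam lever shut

## Robot

A 7-joint arm with a two-finger parallel gripper is mounted at the origin on the work surface. World frame = base frame: x ahead of the robot, y to its left, z up, the work surface at z = 0. Lengths are in mm, angles in rad, forces in N, time in s.
With the tool pointing down it reaches from about 425 to 825 mm from the base axis. Payload 3.6 kg.
Tool frame: the origin (TCP) lies midway between the tips of the shut fingers; the grasp point (between the pads) lies 19 mm behind it; z points along the fingers, y is the line along which they close (so a half turn about z gives the same grasp; the last joint's range is limited). The gripper opens to 85 mm and grips with 20 to 120 N. Pads are 22 mm wide; open, the fingers measure 114 mm over their backs; the gripper's body (76 mm by 85 mm) begins 54 mm behind the grasp point. The pads swing forward as they close: fully open they stand 13 mm farther back than shut.
Start: joints at [1.105, 0.615, -0.013, 1.423, 0.008, 1.103, -0.04], TCP at [276.75, -588.109, 231.297] pointing down, gripper open.
Joint ranges: [-3.12, 3.12], [-0.3, 2.06], [-1.34, 1.32], [0.26, 2.42], [-1.36, 4.5], [0.01, 1.98], [-2.84, 2.84]. Speed limits (rad/s): [2.79, 2.79, 3.14, 3.14, 3.14, 3.14, 3.14].

## Interface

Orientations are given as a unit quaternion [x, y, z, w].
In Python, from plant import bot, eyes, ticket, finder gives the robot as it stands.
- The arm moves only by the tool arm_command, never from a script. Its argument "moves" is a list of rows, each an object of numbers: "dx", "dy", "dz": the shift along the tool's x, y, z in mm; "roll": the turn about the tool's z in degrees; "fingers": the finger opening in mm, from 0 to 85.4. A call has 1 to 5 rows; each row is the pose to reach, as a shift and turn from the pose commanded when the call began, along the tool's axes at that moment; what a row does not reach only later rows make up. A row lasts 1/10 s, in which the tool goes at most 50 mm and 8.59 degrees, less where a joint would pass 70% of its speed; a pose out of reach is approached as far as the arm can. A call with a gripper value outside its range is refused whole. The fingers move at their own pace and stop on an object; the grip force is fixed at half the most. Time passes only in rows, so rows that repeat a pose let the fingers close. It gives the time, the measured TCP pose, the force, the opening and the grip force at its end, in the units of the state.
- bot.sense(): the state, without advancing time (a new reading comes with each control period).
- eyes.read_camera(name): name is "side" or "top" or "wrist"; returns a dict with "image" (384x512x3 uint8, red, green, blue), "fovy" (degrees; the focal length in pixels is half the picture's height over the tangent of half this angle, whatever the lens; pixels are square), "cx", "cy" (the principal point, pixels), "origin" and "attitude" of the camera in the world; the wrist camera has in their place "hand_eye" (4x4, takes a point from camera to tool coordinates, whose origin is the TCP and whose axes are the flange's). Camera axes: x right, y down, z forward; pixel columns grow to the right and rows downward; lengths in mm; the calibration is good to about 2 mm. A picture is of the moment at which its call begins: read the wrist's pose just before it. There is no depth.
- ticket.finish_job(): hands the job in; it is judged then, once.
Trained networks look in the newest picture that a camera, given by its name, has taken for a name from the list of things; names that differ only in an ending like _2 or _b are one class to them, and where a whole thing is asked for, a point or a joint stands for the part that bears it (a point fixed in the world has none). Each returns a list of dicts, best first, with "score" (0 to 1); they miss things now and then, are a little off and sometimes report something else, mostly with a low value. They report only what shows in the picture. A call takes as long as a camera call.
- finder.recognise(camera, label): "position" ([x, y, z] in mm, in world coordinates, good to about 4 mm: the middle of the surface that is visible of it).
- finder.masks_of(camera, label): "region" (384x512 bool, what is visible of it).
The state is a dict: "time": time; "q": joint angles; "qvel": joint speeds; "tau": joint torques, N m; "eef_pos": TCP position; "eef_rot": TCP orientation; "force": force on the tool from outside, world axes, zero at the start; "wrist_torque": the same for the moment, N m; "grip_width": finger opening in mm; "grasp_force": force on a finger pad.
Only numpy, scipy, OpenCV 4.12 (cv2) and the standard library are available. Lean on these libraries where they do the work, as an engineer would, in place of code of your own. Each camera call takes 0.05 s, during which the arm holds its last target. There are 200 camera calls.

## Task

Slide the webcam stand's carrier along its rail, to the left as the robot sees it, into the next notch, the first of the two it comes to. Then, with the cam lever still open, push the spring-loaded sliding leg in along the boom until its edge is at the rubber ring that marks the length, and while holding it there squeeze the cam lever fully shut. Finish still holding: keep the leg at its mark and the lever squeezed in the gripper, do not let go, and leave the mug, mouse and phone alone.

Things in the scene. Friction and masses are not known exactly. Their poses are not given: they have to be found in the camera images.
- rig: The fixed stand: dark steel base plate 70 x 400 mm, 10 mm high, two aluminium rails on it, top 25 mm above the desk. Origin on the desk under the next notch. Its y axis runs along the rail in the direction the carrier must go; its -x axis points along the boom, roughly towards the robot. Yaw differs each time; it never moves. All points below except lever_tip have axes parallel to the rig's.
- carrier (a joint): Travel of the carrier along the rail (rig +y), 0 to 0.21 m. Starts loose at 0 to 0.07. Sprung ball detents at 0.120 (the next notch, the goal) and 0.200 (second notch, too far). Drags with about 2 N; climbing into or out of a notch takes about 8 to 10 N, then the ball snaps in and centres it within the last 6 mm. The carrier is a black block 64 x 50 mm, top 50 mm above the desk.
- post (a point): Centre of the top of the carrier's aluminium post, 30 x 30 mm, 130 mm above the desk. Straight below the knob. The boom tube, 18 mm thick aluminium, leaves the post towards rig -x with its axis 115 mm above the desk and ends 225 mm from the post's centre.
- knob (a point): Middle of the upright black cylindrical knob on top of the carrier's post, to be gripped from above or pushed: 30 mm in diameter, 34 mm high, from 136 to 170 mm above the desk. It is fixed to the carrier.
- notch (a point): The next notch, on the rail's top, 25 mm above the desk. The knob stands straight above it when the carrier is home in the notch.
- leg_edge (a point): The sliding leg's edge that is read against the mark: centre of the inner (rig +x, post side) face of its wing bar, on the boom's axis. The leg slides along rig x, 0 to 75 mm; it starts fully out, edge 145 mm from the post's centre. A spring pushes it out (rig -x) with 3 to 4.5 N, so it follows whatever holds it and springs back when let go, even with the lever shut.
- wing (a point): Centre of the outer (rig -x) face of the leg's black wing bar, 8 mm outwards of leg_edge: a cross bar 110 mm wide (rig y), 32 mm high, 8 mm thick. The leg is pushed in by pressing on this face, for instance with the open fingers either side of sleeve and lever. Outwards of it runs the leg's square aluminium sleeve, 24 x 24 mm, to 85 mm from leg_edge.
- mark (a point): The length mark: centre of the outer (rig -x) face of the black rubber ring on the boom tube, on its axis. Ring 4 mm wide, 22 mm in diameter, at 85 to 115 mm from the post's centre, different each time. The leg's edge is at the mark when the two are level along rig x (no stop: the sleeve slides over the ring). It moves with the carrier.
- squeeze (a point): A point of the leg 22 mm outwards (rig -x) of leg_edge and 4 mm to rig +y of the boom's axis: the middle of the 32.5 mm wide stack of sleeve and closed lever, where fingers closing along rig y can squeeze them. The webcam, a black bar 26 x 95 mm, hangs under the leg's end, 85 to 111 mm outwards of leg_edge, its neck up to 14 mm above the boom's axis.
- cam_lever (a joint): Angle of the cam lever, rad: 0 is shut, flat along the sleeve's rig +y side; opens to 0.65; starts at 0.45 to 0.60. Flat steel, 56 mm long, 20 mm high, 8 mm thick, on an upright hinge on the leg, 68 mm outwards of leg_edge and 16.5 mm to rig +y of the boom's axis; its free end is near the wing bar and swings out to rig +y. It stays where left; about 2 N at its end moves it.
- lever_tip (a point): The free end of the cam lever, mid height and mid thickness; 12 mm outwards of leg_edge when shut, and 24 to 32 mm out to rig +y from its shut place at the start. Its x axis points along the lever, away from the hinge.
- mug: Bystander: white mug, 80 mm wide and 95 mm high, origin under its centre. Leave alone.
- mouse: Bystander: black computer mouse 105 x 62 x 36 mm, origin under its centre. Leave alone.
- phone: Bystander: black phone with a pale glassy screen, lying flat, 150 x 74 x 9 mm, origin under its centre. Leave alone.

How it is judged (in metres and radians):
On the way, in this order (a step that is already met when the one before it is completed fails the run):
1. the carrier rests in the next notch (value of joint carrier between 0.115 and 0.125 m and velocity of joint carrier between -0.01 and 0.01 m/s), for 0.2 s.
2. the leg is held at its mark, lever still open (x of leg_edge in the frame of mark between -0.005 and 0.005 m and value of joint cam_lever above 0.25 rad and contact force between the fingers and leg above 1 N), for 0.15 s.
At the end, for the whole second after the job is handed in: The carrier is in the next notch (joint 0.115 to 0.125 m), the leg's edge within 5 mm of the mark along the boom, the lever shut (under 0.08 rad), and the fingers still hold: more than 4 N on the leg with its lever and more than 2 N of it on the lever (value of joint carrier between 0.115 and 0.125 m and x of leg_edge in the frame of mark between -0.005 and 0.005 m and value of joint cam_lever below 0.08 rad and contact force between the fingers and leg above 4 N and contact force between the fingers and cam_lever above 2 N); the arm keeps its last pose, push and grip.
It fails at once if the lever is shut while the leg is away from its mark (value of joint cam_lever below 0.2 rad and (x of leg_edge in the frame of mark below -0.01 m or x of leg_edge in the frame of mark above 0.01 m)).
It fails at once if a bystander (mug, mouse or phone) is moved more than 20 mm (distance of any of mug, mouse, phone from where it was at the start of the episode above 0.02 m).
It also fails if it takes over 48 s, if anything falls off the work surface, if the arm or the gripper's body presses on something with over 40 N, if the wrist force passes 120 N, or if a joint passes its speed limit or range.

## Working session

There is one attempt and no reset: what is moved stays moved. The work goes in short steps, Python scripts to look and compute and a tool call to move; the robot and the scene stay as the last step left them, time stands still between calls to the robot, and variables do not carry over. Pictures are saved under pics/ and viewed, at most 10 in all, crops included, and the job is handed in when it is done.

Besides the shell and the picture viewer there is one more tool, called after "Call:" as a command line: name --argument value ..., lists and objects as JSON in quotes. arm_command: Moves the arm, as the interface text tells. Its arguments: {"type":"object","properties":{"moves":{"type":"array"}},"required":["moves"]}

```bash
ls; mkdir -p pics
cat > h.py <<'E'
import numpy as np, cv2
from plant import bot, eyes, ticket, finder
from scipy.spatial.transform import Rotation as R
def cam(n):
    s=bot.sense(); c=eyes.read_camera(n)
    f=c["image"].shape[0]/2/np.tan(np.radians(c["fovy"])/2)
    if n=="wrist":
        T=np.array(c["hand_eye"]); Rt=R.from_quat(s["eef_rot"]).as_matrix()
        o=Rt@T[:3,3]+np.array(s["eef_pos"]); A=Rt@T[:3,:3]
    else:
        o=np.array(c["origin"]); a=np.array(c["attitude"]); A=a if a.shape==(3,3) else R.from_quat(a).as_matrix()
    return dict(im=c["image"],f=f,cx=c["cx"],cy=c["cy"],o=o,A=A)
def proj(c,p):
    v=c["A"].T@(np.array(p,float)-c["o"]); return np.array([c["cx"]+c["f"]*v[0]/v[2],c["cy"]+c["f"]*v[1]/v[2]])
def atz(c,uv,z):
    d=c["A"]@np.array([(uv[0]-c["cx"])/c["f"],(uv[1]-c["cy"])/c["f"],1]); return c["o"]+d*(z-c["o"][2])/d[2]
def save(c,n): cv2.imwrite("pics/"+n,c["im"][:,:,::-1])
E
python3 - <<'E'
from h import *
s=bot.sense(); print({k:np.round(v,3).tolist() for k,v in s.items()})
ims=[]
for n in ("side","top"):
    c=cam(n); ims.append(c["im"]); print(n,c["o"],c["A"].round(3).tolist(),c["f"])
    for l in ("knob","post","leg_edge","wing","mark","lever_tip","squeeze","notch","rig","mug","mouse","phone"):
        print(l,[(np.round(d["position"]).tolist(),round(d["score"],2)) for d in finder.recognise(n,l)[:2]])
    save(c,n+"0.png")
E
```

```text
pics
{'time': 0.0, 'q': [1.105, 0.616, -0.013, 1.425, 0.008, 1.103, -0.04], 'qvel': [0.002, 0.002, 0.002, -0.001, 0.001, 0.002, 0.001], 'tau': [0.0, -46.921, 0.259, -17.103, 0.01, 0.01, -0.0], 'eef_pos': [276.419, -587.423, 230.113], 'eef_rot': [0.976, 0.218, -0.0, -0.001], 'force': [0.233, -0.378, -0.258], 'wrist_torque': [-0.011, -0.008, 0.033], 'grasp_force': 0.0, 'grip_width': 85.255}
side [ 158.49918294  870.01420085 1175.57907377] [[-0.93, -0.277, 0.244], [-0.369, 0.688, -0.625], [0.005, -0.671, -0.741]] 399.0471773896594
knob [([526.0, -28.0, 116.0], 0.56)]
post [([527.0, -27.0, 115.0], 0.66)]
leg_edge [([440.0, -46.0, 120.0], 0.94), ([522.0, -28.0, 121.0], 0.75)]
wing [([443.0, -48.0, 119.0], 0.69), ([453.0, -29.0, 120.0], 0.45)]
mark []
lever_tip []
squeeze [([442.0, -42.0, 120.0], 0.83), ([614.0, 13.0, 28.0], 0.43)]
notch [([616.0, 13.0, 26.0], 0.9)]
rig [([615.0, 11.0, 21.0], 0.69)]
mug [([480.0, 460.0, 49.0], 0.78)]
mouse [([492.0, -507.0, 31.0], 0.52), ([445.0, -44.0, 118.0], 0.31)]
phone [([395.0, -328.0, 8.0], 0.96), ([451.0, -32.0, 120.0], 0.5)]
top [ 198.370824     -5.04288517 1605.73079199] [[0.002, -0.981, 0.194], [-1.0, -0.006, -0.017], [0.017, -0.194, -0.981]] 412.2843954600747
knob [([494.0, -42.0, 123.0], 0.75)]
post [([493.0, -38.0, 122.0], 0.58)]
leg_edge [([436.0, -54.0, 124.0], 0.64), ([496.0, -37.0, 122.0], 0.43)]
wing [([433.0, -54.0, 126.0], 0.78)]
mark []
lever_tip [([452.0, -29.0, 126.0], 0.38)]
squeeze [([434.0, -52.0, 126.0], 0.57)]
notch [([610.0, 9.0, 26.0], 0.93), ([495.0, -40.0, 123.0], 0.45)]
rig [([617.0, 10.0, 24.0], 0.67)]
mug [([475.0, 473.0, 40.0], 0.84), ([494.0, -38.0, 122.0], 0.41)]
mouse [([488.0, -524.0, 30.0], 0.92)]
phone [([397.0, -332.0, 8.0], 0.92)]
```

Run:
```python
from h import *
o=[]
for n in("side","top"):
    im=cv2.imread(f"pics/{n}0.png"); c=cam(n); u,v=proj(c,[540,0,80]).astype(int); print(n,u,v,u-66,v-60)
    o.append(cv2.resize(im[v-75:v+75,u-66:u+67],(400,450),interpolation=cv2.INTER_CUBIC)); print("crop origin",u-66,v-75)
cv2.imwrite("pics/c0.png",np.hstack(o))
```

```text
side 244 201 178 141
crop origin 178 126
top 253 183 187 123
crop origin 187 108
```

View pics/c0.png

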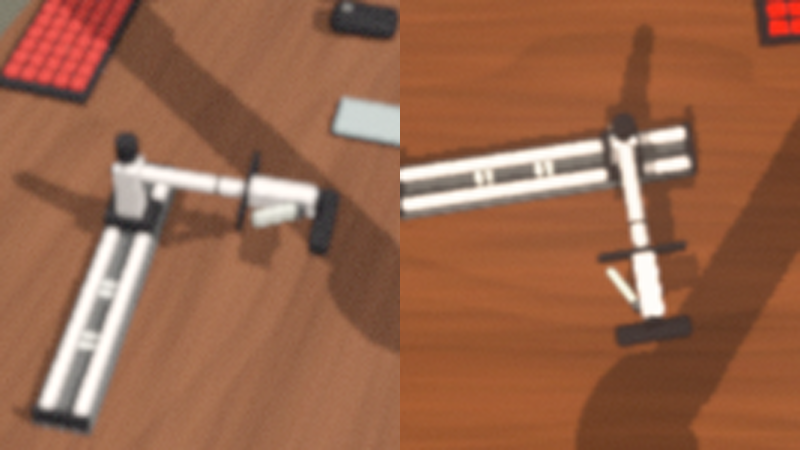

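Run:
```python
from h import *
c=cam("top"); P=lambda x,y:(187+(x-400)/3.0075,108+y/3)
for n,p,z in (("knobtop",(623,122),170),("notch1",(545,168),25),("notch2",(485,178),25),("railfar a",(686,132),25),("railnear a",(404,175),25),("ring",(636,222),126),("wingL",(601,259),131),("wingR",(684,245),131),("sleeve end",(653,318),127),("levertip",(610,271),125),("hinge",(635,302),125)):
    print(n,atz(c,P(*p),z).round(0))
c=cam("side"); P=lambda x,y:(178+x/3.0075,126+y/3)
for n,p,z in (("knobtop",(126,138),170),("notch1",(107,289),25),("notch2",(88,341),25),("ring",(221,185),120),("wingtop?",(255,155),131),("levertip",(254,216),125)):
    print(n,atz(c,P(*p),z).round(0))
```

```text
knobtop [648. -26. 170.]
notch1 [629.  74.  25.]
notch2 [615. 152.  25.]
railfar a [ 680. -112.   25.]
railnear a [619. 259.  25.]
ring [534. -43. 126.]
wingL [487.  -1. 131.]
wingR [ 505. -102.  131.]
sleeve end [415. -64. 127.]
levertip [473. -12. 125.]
hinge [435. -42. 125.]
knobtop [645. -26. 170.]
notch1 [626.  89.  25.]
notch2 [613. 167.  25.]
ring [529. -40. 120.]
wingtop? [506. -93. 131.]
levertip [473.  -4. 125.]
```

Call:
arm_command --moves '[{"dx": 40,"dy": -27,"dz": -10,"roll": 3},{"dx": 80,"dy": -55,"dz": -20,"roll": 6},{"dx": 120,"dy": -83,"dz": -30,"roll": 9},{"dx": 160,"dy": -111,"dz": -40,"roll": 12},{"dx": 200,"dy": -139,"dz": -50,"roll": 15.6}]'

```text
validation failed for argument at $.mo...
```

Run:
```python
from h import *
s=bot.sense(); Rt=R.from_quat(s["eef_rot"]).as_matrix(); print(s["time"],s["eef_pos"],Rt.round(3).tolist())
c=eyes.read_camera("wrist"); print(np.array(c["hand_eye"]).round(3).tolist(),c["fovy"])
for t in ([640,-26,280],[540,-45,280],[560,-45,280]): print(t,(Rt.T@(np.array(t)-s["eef_pos"])).round(1))
```

```text
1.5 [ 276.73961285 -588.12711038  231.29921292] [[0.905, 0.426, -0.0], [0.426, -0.905, 0.0], [0.0, -0.0, -1.0]]
[[-0.0, -0.961, -0.275, 70.186], [1.0, 0.0, -0.001, 1.028], [0.001, -0.275, 0.961, -142.571], [0.0, 0.0, 0.0, 1.0]] 58.996437128965034
[640, -26, 280] [ 568.  -353.9  -48.7]
[540, -45, 280] [ 469.5 -379.3  -48.7]
[560, -45, 280] [ 487.6 -370.8  -48.7]
```

Call:
arm_command --moves '[{"dx": 40,"dy": -27,"dz": -10,"roll": 3,"fingers": 85},{"dx": 80,"dy": -55,"dz": -20,"roll": 6,"fingers": 85},{"dx": 120,"dy": -83,"dz": -30,"roll": 9,"fingers": 85},{"dx": 160,"dy": -111,"dz": -40,"roll": 12,"fingers": 85},{"dx": 200,"dy": -139,"dz": -50,"roll": 15.6,"fingers": 85}]'

```text
time: 2.05
eef_pos: [399.3, -375.4, 281.9]
eef_rot: [0.997, 0.082, 0.0, 0.0]
force: [1.1, -0.7, -0.7]
grip_width: 85.1
grasp_force: 0.0
```

Call:
arm_command --moves '[{"dx": 28,"dy": -39,"dz": 0,"roll": 0,"fingers": 85},{"dx": 56,"dy": -78,"dz": 0,"roll": 0,"fingers": 85},{"dx": 84,"dy": -117,"dz": 0,"roll": 0,"fingers": 85},{"dx": 112,"dy": -156,"dz": 0,"roll": 0,"fingers": 85},{"dx": 140,"dy": -195,"dz": 0,"roll": 0,"fingers": 85}]'

```text
time: 2.55
eef_pos: [504.7, -159.8, 281.7]
eef_rot: [0.996, 0.084, 0.0, 0.0]
force: [1.0, -0.6, 0.2]
grip_width: 84.9
grasp_force: 0.0
```

Call:
arm_command --moves '[{"dx": 28,"dy": -39,"dz": 0,"roll": 0,"fingers": 85},{"dx": 56,"dy": -78,"dz": 0,"roll": 0,"fingers": 85},{"dx": 85,"dy": -117,"dz": 0,"roll": 0,"fingers": 85},{"dx": 85,"dy": -117,"dz": 0,"roll": 0,"fingers": 85}]'

```text
time: 2.95
eef_pos: [570.7, -21.6, 281.2]
eef_rot: [0.996, 0.091, 0.001, -0.003]
force: [0.2, 0.9, 0.8]
grip_width: 84.9
grasp_force: 0.0
```

Run:
```python
from h import *
c=cam("wrist"); save(c,"w1.png"); s=bot.sense(); print(s["time"],s["eef_pos"].round(1)); np.save("w1.npy",c,allow_pickle=True)
for l in ("knob","lever_tip","mark","notch"):
    print(l,[(np.round(d["position"]).tolist(),round(d["score"],2)) for d in finder.recognise("wrist",l)[:2]])
```

```text
3.0 [569.4 -26.7 281.1]
knob [([509.0, -40.0, 122.0], 0.86)]
lever_tip [([454.0, -28.0, 124.0], 0.71)]
mark [([537.0, -46.0, 121.0], 0.68)]
notch [([614.0, 3.0, 24.0], 0.81)]
```

View pics/w1.png

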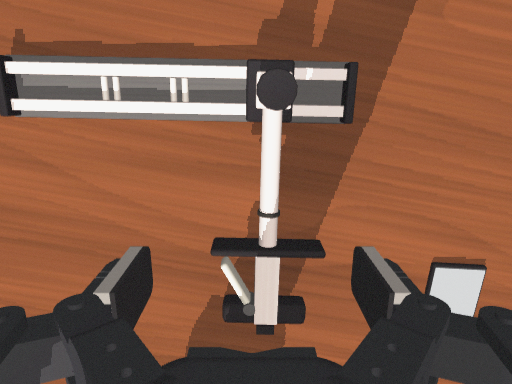

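Run:
```python
from h import *
c=np.load("w1.npy",allow_pickle=True).item()
g=cv2.cvtColor(c["im"],cv2.COLOR_RGB2GRAY).astype(int)
print("ring col 268:",g[195:265,268].tolist())
print("wing row 247:",[i for i in range(200,335) if g[247,i]<60][:1],[i for i in range(200,335) if g[247,i]<60][-1:])
print("notch row 86", g[84:88,160:200].mean(0).astype(int).tolist())
k=(g[60:115,250:305]<45).astype(np.uint8)
for n,p,z in (("knobtop",(277,89),170),("notch1",(179,86),25),("notch2",(110,86),25),("railL",(5,100.5),25),("railR",(345,106),25),("railL2",(5,62),25),("railR2",(345,66),25),("ring",(268,212),126),("wingL",(211,241),131),("wingR",(324,243),131),("tip",(226,262),125),("sleeveEnd",(266,324),127),("boompost",(272,112),124)):
    print(n,atz(c,p,z).round(1))
print(c["A"].round(3).tolist(),c["o"])
```

```text
ring col 268: [246, 246, 246, 246, 246, 246, 246, 246, 246, 246, 246, 246, 246, 246, 246, 246, 246, 244, 153, 59, 75, 73, 112, 218, 246, 246, 245, 208, 209, 211, 211, 209, 211, 210, 209, 211, 208, 209, 211, 208, 209, 209, 208, 209, 208, 209, 209, 207, 207, 209, 208, 203, 150, 30, 27, 41, 40, 44, 49, 45, 40, 66, 146, 208, 213, 209, 211, 211, 210, 212]
wing row 247: [212] [322]
notch row 86 [129, 129, 129, 127, 130, 128, 128, 127, 129, 128, 240, 246, 247, 246, 242, 223, 149, 130, 129, 130, 129, 146, 242, 246, 247, 246, 240, 210, 124, 128, 129, 128, 128, 128, 129, 128, 129, 130, 128, 128]
knobtop [647.  -26.1 170. ]
notch1 [634.4  74.1  25. ]
notch2 [620.3 150.7  25. ]
railL [582.7 267.9  25. ]
railR [ 647.  -114.7   25. ]
railL2 [624.7 267.3  25. ]
railR2 [ 688.5 -103.8   25. ]
ring [539.7 -42.6 126. ]
wingL [503.4   4.9 131. ]
wingR [520.9 -99.5 131. ]
tip [481.3 -12.5 125. ]
sleeveEnd [420.8 -63.9 127. ]
boompost [629.  -28.5 124. ]
[[0.181, -0.946, -0.269], [-0.983, -0.176, -0.042], [-0.007, 0.272, -0.962]] [639.83542098 -10.81891032 423.95346322]
```

Run:
```python
from h import *
c=np.load("w1.npy",allow_pickle=True).item()
a=np.radians(9.6); ex=np.array([np.cos(a),np.sin(a),0]); ey=np.array([-np.sin(a),np.cos(a),0])
K=atz(c,(277,89),170)
g=cv2.cvtColor(c["im"],cv2.COLOR_RGB2GRAY).astype(int)
for col in (230,300): print(col,g[232:264,col].tolist())
print("row 230:",g[230,250:290].tolist(),"row 280",g[280,245:290].tolist())
def q(n,p,z):
    w=atz(c,p,z); print(n,w.round(1),"rig rel knob",((w-K)@ex).round(1),((w-K)@ey).round(1))
q("wing edge top",(268,249.7),131);q("wing outer",(268,256.3),131);q("ring outer",(268,217.3),126);q("ring inner",(268,213),126)
q("notch1",(179,86),25);q("notch2",(110,86),25);q("tip",(226,262),125);q("sleeveEnd",(266,324),127);q("boomend",(266,333),124)
```

```text
230 [108, 109, 107, 103, 101, 84, 37, 34, 28, 32, 31, 33, 22, 33, 28, 35, 33, 36, 44, 50, 52, 63, 62, 59, 87, 100, 98, 102, 118, 128, 128, 131]
300 [78, 77, 80, 79, 79, 81, 73, 41, 33, 33, 32, 32, 31, 34, 31, 33, 31, 30, 38, 42, 44, 44, 42, 39, 41, 44, 65, 78, 79, 77, 79, 79]
row 230: [89, 85, 84, 87, 85, 87, 87, 87, 86, 205, 225, 236, 241, 241, 244, 207, 202, 205, 211, 208, 211, 212, 205, 205, 198, 184, 168, 100, 81, 83, 82, 82, 81, 82, 81, 84, 82, 83, 84, 86] row 280 [74, 72, 74, 72, 75, 76, 74, 73, 73, 78, 193, 205, 208, 208, 207, 208, 210, 211, 213, 210, 207, 208, 209, 213, 209, 210, 210, 210, 210, 210, 215, 216, 216, 223, 87, 73, 75, 73, 73, 73, 72, 73, 74, 72, 74]
wing edge top [504.5 -49.3 131. ] rig rel knob -144.4 0.9
wing outer [497.8 -50.6 131. ] rig rel knob -151.3 0.7
ring outer [534.5 -43.6 126. ] rig rel knob -113.8 1.6
ring inner [538.7 -42.7 126. ] rig rel knob -109.6 1.7
notch1 [634.4  74.1  25. ] rig rel knob 4.2 101.0
notch2 [620.3 150.7  25. ] rig rel knob 3.1 178.8
tip [481.3 -12.5 125. ] rig rel knob -161.1 41.1
sleeveEnd [420.8 -63.9 127. ] rig rel knob -229.3 0.5
boomend [407.9 -66.6 124. ] rig rel knob -242.5 0.0
```

Run:
```python
from h import *
c=cam("wrist"); save(c,"w2.png"); s=bot.sense(); Rt=R.from_quat(s["eef_rot"]).as_matrix(); print(s["time"],s["eef_pos"].round(1),Rt.round(4).tolist(), s["qvel"].round(3))
np.save("w2.npy",c,allow_pickle=True)
g=cv2.cvtColor(c["im"],cv2.COLOR_RGB2GRAY).astype(int)
b=(g[70:115,100:200]>200).astype(int)
print("dark knob:",end=""); 
kk=cv2.HoughCircles(c["im"][50:140,230:330,0].copy(),cv2.HOUGH_GRADIENT,1,40,param1=60,param2=10,minRadius=14,maxRadius=26); print(kk)
r=g[84:88,90:200].mean(0); print([ (90+i) for i in range(1,110) if (r[i]>190)!=(r[i-1]>190)])
for col in(60,140,220): print(col,[i for i in range(50,130) if (g[i,col]>190)!=(g[i-1,col]>190)])
```

```text
3.25 [567.9 -34.2 281.4] [[0.9866, 0.1634, -0.0001], [0.1634, -0.9866, -0.001], [-0.0003, 0.0009, -1.0]] [ 0.002 -0.001 -0.006 -0.002 -0.003 -0.    -0.002]
dark knob:[[[31.5 27.5 25.4]
  [83.5 25.5 23.1]]]
[94, 100, 105, 157, 163, 168, 174]
60 [61, 73, 98, 110]
140 [61, 73, 99, 110]
220 [61, 73, 99, 110]
```

Run:
```python
from h import *
c=np.load("w2.npy",allow_pickle=True).item()
g=cv2.cvtColor(c["im"],cv2.COLOR_RGB2GRAY).astype(int)
for r in range(66,112,5): print(r,g[r,236:300].tolist())
a=np.radians(9.5); ex=np.array([np.cos(a),np.sin(a),0]); ey=np.array([-np.sin(a),np.cos(a),0])
for n,p,z in (("n1",(165.5,86),25),("n2",(96.8,86),25)):
    w=atz(c,p,z); print(n,w.round(1),w@ex,w@ey)
```

```text
66 [63, 65, 69, 237, 245, 245, 223, 62, 55, 60, 62, 69, 65, 65, 66, 65, 67, 65, 65, 63, 65, 66, 65, 62, 65, 62, 65, 65, 64, 61, 63, 60, 59, 59, 63, 50, 124, 203, 200, 67, 48, 49, 44, 82, 220, 223, 222, 222, 222, 223, 222, 222, 223, 225, 222, 222, 222, 247, 247, 247, 247, 247, 246, 225]
71 [65, 67, 73, 199, 69, 61, 62, 64, 63, 59, 66, 63, 62, 62, 64, 58, 64, 64, 59, 66, 68, 63, 64, 64, 61, 62, 63, 62, 64, 66, 61, 61, 59, 61, 63, 62, 60, 59, 60, 39, 44, 45, 41, 82, 221, 223, 222, 222, 223, 222, 222, 222, 222, 221, 222, 221, 247, 247, 247, 247, 247, 246, 226, 223]
76 [61, 43, 53, 58, 63, 63, 64, 58, 66, 65, 62, 62, 63, 63, 63, 62, 64, 59, 59, 61, 64, 65, 60, 62, 62, 66, 62, 62, 62, 63, 62, 62, 62, 59, 61, 59, 63, 57, 61, 59, 62, 50, 40, 62, 91, 90, 89, 92, 93, 91, 90, 92, 90, 88, 91, 91, 90, 90, 89, 89, 92, 92, 91, 88]
81 [63, 40, 56, 60, 63, 63, 65, 63, 62, 61, 66, 65, 61, 62, 63, 65, 64, 59, 62, 65, 63, 63, 63, 62, 60, 60, 62, 63, 61, 61, 59, 61, 61, 59, 60, 59, 58, 59, 59, 60, 58, 43, 40, 62, 88, 89, 90, 90, 89, 90, 90, 88, 90, 86, 91, 89, 90, 89, 92, 92, 88, 89, 89, 91]
86 [60, 55, 
[... 1089 characters left out ...]
[62, 60, 59, 62, 59, 61, 58, 58, 58, 59, 148, 220, 234, 239, 243, 245, 246, 246, 246, 246, 246, 246, 246, 245, 245, 243, 240, 233, 217, 187, 129, 63, 54, 45, 49, 44, 45, 45, 44, 46, 41, 42, 79, 218, 222, 219, 219, 219, 220, 220, 222, 222, 222, 219, 220, 220, 221, 222, 220, 221, 221, 219, 222, 221]
111 [58, 58, 61, 59, 61, 61, 61, 62, 57, 56, 148, 219, 233, 239, 244, 245, 246, 246, 246, 246, 246, 246, 246, 245, 245, 243, 239, 233, 217, 184, 104, 61, 44, 47, 47, 42, 45, 48, 46, 44, 45, 37, 48, 90, 90, 91, 93, 91, 90, 90, 90, 90, 94, 89, 90, 89, 90, 92, 92, 92, 90, 89, 90, 89]
n1 [630.1  73.2  25. ] 633.5613397313557 -31.81024243499367
n2 [617.5 149.3  25. ] 633.6655340267054 45.308879734302884
```

Run:
```python
from h import *
c=np.load("w2.npy",allow_pickle=True).item()
a=np.radians(9.5); ex=np.array([np.cos(a),np.sin(a),0]); ey=np.array([-np.sin(a),np.cos(a),0])
s=bot.sense(); p0=np.array(s["eef_pos"])
for n,p,z in (("n1",(165.5,86),10),("n2",(96.8,86),10),("knob",(257,81),170)):
    w=atz(c,p,z); Rt=R.from_quat(s["eef_rot"]).as_matrix(); print(n,w.round(1),(w@ex).round(1),(w@ey).round(1),"tool delta",(Rt.T@(w-p0)).round(1))
```

```text
n1 [629.8  76.8  10. ] 633.9 -28.2 tool delta [ 79.3 -99.6 271.3]
n2 [616.7 155.8  10. ] 634.0 51.8 tool delta [  79.3 -179.6  271.3]
knob [646.9 -25.8 170. ] 633.7 -132.2 tool delta [ 79.3   4.6 111.4]
```

Call:
arm_command --moves '[{"dx": 40,"dy": 2.3,"dz": 0,"roll": 0,"fingers": 85},{"dx": 79,"dy": 4.6,"dz": 15,"roll": 0,"fingers": 85},{"dx": 79,"dy": 4.6,"dz": 60,"roll": 0,"fingers": 85},{"dx": 79,"dy": 4.6,"dz": 105,"roll": 0,"fingers": 85},{"dx": 79,"dy": 4.6,"dz": 139,"roll": 0,"fingers": 85}]'

```text
time: 3.75
eef_pos: [645.7, -25.3, 139.6]
eef_rot: [0.997, 0.082, -0.001, 0.0]
force: [0.2, -0.4, -0.6]
grip_width: 85.3
grasp_force: 0.0
```

Call:
arm_command --moves '[{"dx": 0,"dy": 0,"dz": 0,"roll": 0,"fingers": 85},{"dx": 0,"dy": 0,"dz": 0,"roll": 0,"fingers": 10},{"dx": 0,"dy": 0,"dz": 0,"roll": 0,"fingers": 10},{"dx": 0,"dy": 0,"dz": 0,"roll": 0,"fingers": 10},{"dx": 0,"dy": 0,"dz": 0,"roll": 0,"fingers": 10}]'

```text
time: 4.25
eef_pos: [648.4, -23.9, 144.9]
eef_rot: [0.996, 0.084, 0.002, 0.001]
force: [-4.8, -1.5, 8.0]
grip_width: 28.5
grasp_force: 60.5
```

Call:
arm_command --moves '[{"dx": 0,"dy": -15,"dz": 0,"roll": 0,"fingers": 10},{"dx": 0,"dy": -33,"dz": 0,"roll": 0,"fingers": 10},{"dx": 0,"dy": -51,"dz": 0,"roll": 0,"fingers": 10},{"dx": 0,"dy": -69,"dz": 0,"roll": 0,"fingers": 10},{"dx": 0,"dy": -85,"dz": 0,"roll": 0,"fingers": 10}]'

```text
time: 4.75
eef_pos: [634.6, 60.1, 144.9]
eef_rot: [0.997, 0.083, 0.003, 0.001]
force: [1.5, -3.7, 4.5]
grip_width: 28.3
grasp_force: 59.5
```

Call:
arm_command --moves '[{"dx": 0,"dy": -7,"dz": 0,"roll": 0,"fingers": 10},{"dx": 0,"dy": -13,"dz": 0,"roll": 0,"fingers": 10},{"dx": 0,"dy": -18,"dz": 0,"roll": 0,"fingers": 10},{"dx": 0,"dy": -18.5,"dz": 0,"roll": 0,"fingers": 10},{"dx": 0,"dy": -18.5,"dz": 0,"roll": 0,"fingers": 10}]'

```text
time: 5.25
eef_pos: [631.7, 78.3, 144.9]
eef_rot: [0.997, 0.083, 0.003, 0.001]
force: [0.2, -2.0, 4.7]
grip_width: 28.4
grasp_force: 59.7
```

Call:
arm_command --moves '[{"dx": 0,"dy": 0,"dz": 0,"roll": 0,"fingers": 10},{"dx": 0,"dy": 0,"dz": 0,"roll": 0,"fingers": 10},{"dx": 0,"dy": 0,"dz": 0,"roll": 0,"fingers": 10}]'

```text
time: 5.55
eef_pos: [631.7, 78.3, 144.9]
eef_rot: [0.997, 0.084, 0.003, 0.0]
force: [1.0, -1.2, 5.4]
grip_width: 28.3
grasp_force: 59.7
```

Call:
arm_command --moves '[{"dx": 0,"dy": 0,"dz": 0,"roll": 0,"fingers": 85},{"dx": 0,"dy": 0,"dz": 0,"roll": 0,"fingers": 85},{"dx": 0,"dy": 0,"dz": 0,"roll": 0,"fingers": 85},{"dx": 0,"dy": 0,"dz": -40,"roll": 0,"fingers": 85},{"dx": 0,"dy": 0,"dz": -80,"roll": 0,"fingers": 85}]'

```text
time: 6.05
eef_pos: [628.5, 78.8, 221.6]
eef_rot: [0.996, 0.084, -0.002, -0.0]
force: [1.3, 0.4, 1.2]
grip_width: 85.0
grasp_force: 0.0
```

Call:
arm_command --moves '[{"dx": -40,"dy": 0,"dz": -25,"roll": 0,"fingers": 85},{"dx": -80,"dy": 0,"dz": -50,"roll": 0,"fingers": 85},{"dx": -120,"dy": 0,"dz": -60,"roll": 0,"fingers": 85},{"dx": -120,"dy": 0,"dz": -60,"roll": 0,"fingers": 85},{"dx": -120,"dy": 0,"dz": -60,"roll": 0,"fingers": 85}]'

```text
time: 6.55
eef_pos: [511.1, 58.8, 282.9]
eef_rot: [0.996, 0.084, 0.001, -0.0]
force: [0.5, 0.3, -0.8]
grip_width: 84.9
grasp_force: 0.0
```

Run:
```python
from h import *
c=cam("wrist"); save(c,"w3.png"); s=bot.sense(); print(s["time"],s["eef_pos"].round(1),s["eef_rot"].round(4)); np.save("w3.npy",c,allow_pickle=True)
```

```text
6.6 [511.9  58.9 282.4] [ 9.965e-01  8.380e-02  4.000e-04 -1.000e-04]
```

View pics/w3.png

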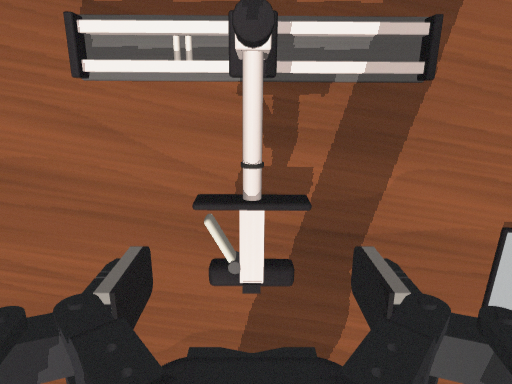

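Run:
```python
from h import *
c=np.load("w3.npy",allow_pickle=True).item(); s=bot.sense(); p0=s["eef_pos"]
a=np.radians(9.5); ex=np.array([np.cos(a),np.sin(a),0]); ey=np.array([-np.sin(a),np.cos(a),0])
g=cv2.cvtColor(c["im"],cv2.COLOR_RGB2GRAY).astype(int)
print("ring col253",g[155:215,253].tolist())
print("row43",g[43,168:196].tolist()); print("row240",g[240,205:275].tolist()); print("row222",g[222,200:270].tolist()); print("knob row22",g[22,228:282].tolist())
print("wing col 215,290",g[190:215,215].tolist(),g[190:215,290].tolist()); print("wing row 205",g[205,185:320].tolist())
def q(n,p,z):
    w=atz(c,p,z)-p0; print(n,(w@ex).round(1),(w@ey).round(1))
q("knob",(253,22),170);q("n2",(183,43),10);q("sleeve222",(252,222),127);q("tip",(209,218),125)
```

```text
ring col253 [236, 234, 234, 234, 235, 235, 235, 235, 225, 97, 58, 53, 54, 111, 213, 236, 234, 235, 235, 234, 235, 234, 235, 235, 234, 236, 234, 235, 234, 235, 233, 234, 234, 234, 235, 234, 234, 235, 234, 234, 229, 178, 179, 178, 176, 161, 23, 25, 30, 41, 45, 50, 49, 51, 60, 150, 238, 237, 238, 238]
row43 [107, 108, 108, 108, 107, 213, 234, 241, 240, 232, 207, 153, 103, 108, 110, 107, 109, 214, 233, 241, 241, 233, 212, 156, 104, 105, 109, 107]
row240 [88, 87, 87, 87, 87, 82, 88, 85, 86, 139, 223, 234, 235, 232, 226, 212, 190, 164, 133, 112, 111, 107, 105, 97, 83, 85, 84, 87, 83, 85, 85, 84, 87, 86, 170, 236, 237, 237, 237, 237, 238, 239, 237, 237, 237, 237, 237, 238, 239, 239, 238, 237, 238, 237, 238, 239, 240, 240, 236, 97, 86, 90, 88, 91, 91, 88, 90, 94, 89, 92]
row222 [90, 88, 88, 77, 189, 207, 226, 225, 223, 207, 186, 156, 124, 114, 109, 109, 109, 101, 88, 86, 89, 87, 86, 87, 89, 89, 85, 87, 83, 87, 88, 85, 86, 86, 86, 86, 86, 85, 83, 180, 236, 236, 237, 237, 237, 236, 238, 238, 236, 237, 237, 237, 237, 238, 238, 238, 237, 237, 237, 238, 239, 239, 239, 239, 153, 87, 86, 82, 83, 84
[... 373 characters left out ...]
 18, 22, 24, 26, 24, 31, 24, 24, 35, 39, 37, 52, 43, 52, 47, 59, 94, 86, 92, 92]
wing row 205 [90, 89, 93, 90, 91, 92, 91, 64, 40, 48, 46, 44, 45, 47, 43, 49, 51, 48, 46, 49, 47, 48, 45, 46, 46, 48, 51, 47, 47, 47, 47, 45, 46, 47, 47, 49, 46, 46, 48, 41, 48, 43, 47, 41, 48, 42, 48, 46, 46, 47, 49, 47, 47, 50, 46, 47, 46, 49, 48, 45, 47, 46, 48, 51, 45, 44, 47, 40, 45, 48, 47, 46, 49, 48, 42, 46, 44, 47, 43, 43, 47, 43, 45, 48, 42, 41, 45, 46, 39, 45, 46, 45, 43, 42, 45, 42, 44, 45, 43, 39, 43, 41, 44, 44, 39, 37, 46, 38, 43, 48, 40, 43, 40, 46, 43, 39, 41, 42, 44, 39, 46, 42, 45, 46, 38, 35, 43, 63, 64, 67, 63, 64, 61, 62, 63]
knob 117.3 -1.5
n2 125.4 77.3
sleeve222 -45.6 -1.2
tip -42.5 39.3
```

Run:
```python
from h import *
c=np.load("w3.npy",allow_pickle=True).item(); s=bot.sense(); p0=s["eef_pos"]
Rt=R.from_quat(s["eef_rot"]).as_matrix(); print(p0.round(1), s["time"])
def q(n,p,z):
    w=Rt.T@(atz(c,p,z)-p0); print(n,w.round(1)); return w
a=q("edge",(252,203.5),131);q("outer",(252,210),131);b=q("ringo",(253,168.7),126);q("ringi",(253,163.9),126);q("sleeve222",(251.9,222),127);q("sleeve240",(251.5,240),127)
q("lever outer 222",(203.5,222),125);q("lever inner 222",(211,222),125);q("lever outer 240",(214.2,240),125);q("tip end",(207,214.5),125)
print("push",b[0]-a[0])
```

```text
[511.9  58.9 282.4] 6.6
edge [-26.2   1.2 151.4]
outer [-32.5   1.2 151.4]
ringo [  5.1   2.1 156.4]
ringi [  9.5   2.1 156.4]
sleeve222 [-45.8   1.1 155.4]
sleeve240 [-64.1   0.7 155.3]
lever outer 222 [-46.6 -44.7 157.4]
lever inner 222 [-46.6 -37.6 157.4]
lever outer 240 [-65.  -35.1 157.3]
tip end [-39.1 -41.1 157.4]
push 31.308288412731976
```

Call:
arm_command --moves '[{"dx": -40,"dy": -7.5,"dz": 0,"roll": 0,"fingers": 85.4},{"dx": -56,"dy": -7.5,"dz": 20,"roll": 0,"fingers": 85.4},{"dx": -56,"dy": -7.5,"dz": 60,"roll": 0,"fingers": 85.4},{"dx": -56,"dy": -7.5,"dz": 100,"roll": 0,"fingers": 85.4},{"dx": -56,"dy": -7.5,"dz": 120,"roll": 0,"fingers": 85.4}]'

```text
time: 7.1
eef_pos: [454.2, 56.8, 158.9]
eef_rot: [0.996, 0.084, -0.003, 0.0]
force: [-1.7, -0.1, 0.4]
grip_width: 85.0
grasp_force: 0.0
```

Run:
```python
from h import *
c=cam("wrist"); save(c,"w4.png"); s=bot.sense(); print(s["time"],s["eef_pos"].round(1),s["eef_rot"].round(4)); np.save("w4.npy",c,allow_pickle=True)
```

```text
7.15 [452.9  56.6 157. ] [ 9.965e-01  8.390e-02 -4.800e-03  2.000e-04]
```

View pics/w4.png

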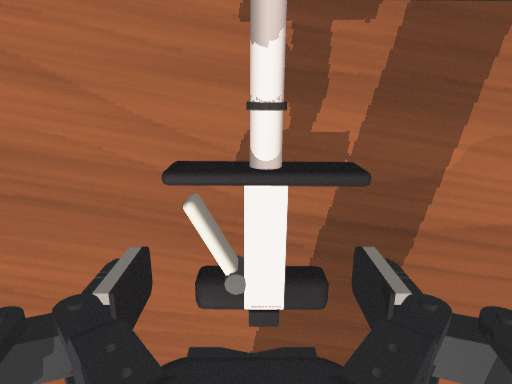

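Run:
```python
from h import *
c=np.load("w4.npy",allow_pickle=True).item(); s=bot.sense(); p0=s["eef_pos"]
Rt=R.from_quat(s["eef_rot"]).as_matrix(); print(p0.round(1), s["time"],Rt.round(3).tolist())
g=cv2.cvtColor(c["im"],cv2.COLOR_RGB2GRAY).astype(int)
print("ring col 267",g[96:115,267].tolist(),"wing col 267",g[160:192,267].tolist(),"wing col 200",g[155:192,200].tolist()); print("row203",g[203,175:210].tolist()); print("sleeve row 220",[i for i in range(235,300) if (g[220,i]>150)!=(g[220,i-1]>150)])
def q(n,p,z):
    w=Rt.T@(atz(c,p,z)-p0); print(n,w.round(1)); return w
q("tip outer",(184,203),125);q("sleeve",(265.5,220),127);q("wing L",(163,180),131);q("wing R",(370,180),131)
```

```text
[452.9  56.6 157. ] 7.15 [[0.986, 0.167, -0.01], [0.167, -0.986, -0.001], [-0.01, -0.0, -1.0]]
ring col 267 [245, 245, 245, 245, 243, 203, 165, 66, 64, 63, 64, 67, 66, 83, 178, 245, 245, 245, 245] wing col 267 [241, 201, 198, 199, 199, 199, 201, 199, 188, 108, 33, 33, 36, 38, 43, 50, 52, 56, 52, 58, 51, 56, 58, 51, 50, 151, 245, 245, 245, 245, 245, 245] wing col 200 [105, 105, 103, 106, 106, 97, 46, 33, 30, 32, 31, 34, 32, 34, 30, 30, 30, 29, 40, 39, 47, 51, 57, 59, 60, 59, 59, 58, 55, 51, 69, 102, 98, 101, 100, 99, 106]
row203 [98, 100, 96, 99, 100, 101, 100, 100, 101, 117, 145, 165, 187, 204, 205, 200, 194, 181, 169, 156, 138, 130, 130, 123, 127, 124, 120, 121, 122, 103, 103, 103, 104, 98, 102]
sleeve row 220 [244, 287]
tip outer [ 14.7 -36.   31.8]
sleeve [ 5.5  8.5 29.9]
wing L [ 29.1 -44.9  25.7]
wing R [29.1 62.1 25.6]
```

Call:
arm_command --moves '[{"dx": 0,"dy": 2,"dz": 0,"roll": 0,"fingers": 85.4},{"dx": 0,"dy": 2,"dz": 20,"roll": 0,"fingers": 85.4},{"dx": 0,"dy": 2,"dz": 40,"roll": 0,"fingers": 85.4},{"dx": 0,"dy": 2,"dz": 60,"roll": 0,"fingers": 85.4},{"dx": 0,"dy": 2,"dz": 67,"roll": 0,"fingers": 85.4}]'

```text
time: 7.65
eef_pos: [456.3, 54.8, 94.9]
eef_rot: [0.996, 0.084, 0.0, -0.0]
force: [0.6, -0.6, -0.0]
grip_width: 85.6
grasp_force: 0.0
```

Call:
arm_command --moves '[{"dx": 0,"dy": 0,"dz": 0,"roll": 0,"fingers": 85.4},{"dx": 0,"dy": 0,"dz": 0,"roll": 0,"fingers": 85.4},{"dx": 0,"dy": 0,"dz": 0,"roll": 0,"fingers": 85.4}]'

```text
time: 7.95
eef_pos: [456.3, 54.9, 96.4]
eef_rot: [0.996, 0.084, 0.001, -0.0]
force: [-0.6, 0.3, -0.4]
grip_width: 85.3
grasp_force: 0.0
```

Run:
```python
from h import *
c=cam("wrist"); save(c,"w5.png"); s=bot.sense(); print(s["time"],s["eef_pos"].round(1),s["eef_rot"].round(4),s["force"].round(2)); np.save("w5.npy",c,allow_pickle=True)
```

```text
8.0 [456.2  54.8  96.3] [ 9.965e-01  8.360e-02  1.200e-03 -1.000e-04] [ 0.9   0.27 -0.51]
```

View pics/w5.png

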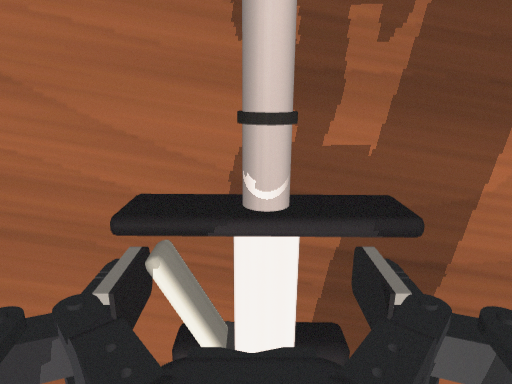

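Call:
arm_command --moves '[{"dx": 6,"dy": 0,"dz": 0,"roll": 0,"fingers": 85.4},{"dx": 12,"dy": 0,"dz": 0,"roll": 0,"fingers": 85.4},{"dx": 18,"dy": 0,"dz": 0,"roll": 0,"fingers": 85.4},{"dx": 24,"dy": 0,"dz": 0,"roll": 0,"fingers": 85.4},{"dx": 28,"dy": 0,"dz": 0,"roll": 0,"fingers": 85.4}]'

```text
time: 8.5
eef_pos: [482.6, 59.1, 95.2]
eef_rot: [0.997, 0.083, -0.001, 0.0]
force: [-3.1, -1.2, 4.0]
grip_width: 85.5
grasp_force: 2.0
```

Call:
arm_command --moves '[{"dx": 0,"dy": 0,"dz": 0,"roll": 0,"fingers": 85.4},{"dx": 0,"dy": 0,"dz": 0,"roll": 0,"fingers": 85.4},{"dx": 0,"dy": 0,"dz": 0,"roll": 0,"fingers": 85.4}]'

```text
time: 8.8
eef_pos: [482.7, 59.1, 95.2]
eef_rot: [0.997, 0.084, -0.0, 0.0]
force: [-2.8, -1.8, 0.6]
grip_width: 85.4
grasp_force: 1.4
```

```bash
cat > m.py <<'E'
from h import *
import sys
c=cam("wrist"); save(c,sys.argv[1]); s=bot.sense(); p0=s["eef_pos"]
print(s["time"],p0.round(1),s["eef_rot"].round(4),s["force"].round(2),s["grip_width"])
Rt=R.from_quat(s["eef_rot"]).as_matrix()
g=cv2.cvtColor(c["im"],cv2.COLOR_RGB2GRAY).astype(int)
for col in (250,267,282): print(col,[(r,g[r,col]) for r in range(90,262) if abs(g[r,col]-g[r-1,col])>12])
for r in range(100,240,4):
    w=Rt.T@(atz(c,(267,r),126)-p0); v=Rt.T@(atz(c,(267,r),131)-p0); print(r,w[0].round(1),v[0].round(1),end="; ")
E
python3 m.py w6.png
```

```text
8.85 [482.6  59.1  95.2] [ 9.965e-01  8.350e-02 -3.000e-04  1.000e-04] [-2.72 -1.35  0.1 ] 85.48916317699995
250 [(182, np.int64(217)), (183, np.int64(245)), (186, np.int64(196)), (187, np.int64(217)), (188, np.int64(244)), (189, np.int64(210)), (190, np.int64(44)), (191, np.int64(59)), (192, np.int64(73)), (201, np.int64(108)), (202, np.int64(210)), (203, np.int64(245)), (220, np.int64(192)), (237, np.int64(139)), (238, np.int64(36))]
267 [(191, np.int64(124)), (192, np.int64(46)), (203, np.int64(173)), (204, np.int64(247)), (227, np.int64(223)), (239, np.int64(209)), (240, np.int64(34))]
282 [(189, np.int64(202)), (190, np.int64(47)), (201, np.int64(85)), (202, np.int64(167)), (203, np.int64(242)), (219, np.int64(215)), (236, np.int64(200)), (237, np.int64(116)), (238, np.int64(34))]
100 68.7 68.7; 104 67.4 67.6; 108 66.2 66.4; 112 64.9 65.2; 116 63.7 64.0; 120 62.4 62.8; 124 61.2 61.6; 128 59.9 60.3; 132 58.6 59.1; 136 57.3 57.9; 140 56.0 56.6; 144 54.7 55.4; 148 53.3 54.1; 152 52.0 52.8; 156 50.7 51.6; 160 49.3 50.3; 164 48.0 49.0; 168 46.6 47.7; 172 45.2 46.4; 176 43.8 45.0; 180 42.5 43.7; 184 41.1 42.4; 188 39.6 41.0; 192 38.2 39.7; 196 36.8 38.3; 200 35.3 36.9; 204 33.9 35.5; 208 32.4 34.1; 212 31.0 32.7; 216 29.5 31.3; 220 28.0 29.9; 224 26.5 28.5; 228 25.0 27.0; 232 23.4 25.6; 236 21.9 24.1;
```

View pics/w6.png

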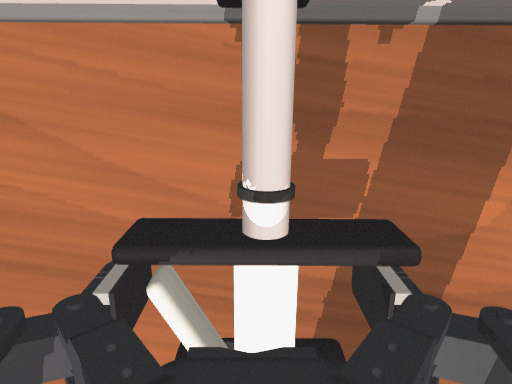

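Run:
```python
from h import *
im=cv2.imread("pics/w6.png"); g=cv2.cvtColor(im,cv2.COLOR_BGR2GRAY).astype(float)
m=np.r_[180:235,295:350]; print([(r,int(g[r,m].mean())) for r in range(215,270)])
c=cam("wrist"); s=bot.sense(); p0=s["eef_pos"]; Rt=R.from_quat(s["eef_rot"]).as_matrix()
for r in range(236,268,2):
    v=Rt.T@(atz(c,(267,r),131)-p0); print(r,v[0].round(1),end="; ")
```

```text
[(215, 103), (216, 104), (217, 104), (218, 85), (219, 37), (220, 33), (221, 33), (222, 33), (223, 33), (224, 33), (225, 33), (226, 33), (227, 33), (228, 34), (229, 33), (230, 34), (231, 33), (232, 33), (233, 33), (234, 34), (235, 34), (236, 33), (237, 34), (238, 34), (239, 34), (240, 34), (241, 34), (242, 33), (243, 34), (244, 34), (245, 36), (246, 37), (247, 39), (248, 43), (249, 47), (250, 50), (251, 53), (252, 55), (253, 56), (254, 58), (255, 59), (256, 60), (257, 60), (258, 61), (259, 62), (260, 63), (261, 64), (262, 61), (263, 58), (264, 61), (265, 86), (266, 120), (267, 122), (268, 121), (269, 120)]
236 24.1; 238 23.3; 240 22.6; 242 21.9; 244 21.1; 246 20.4; 248 19.6; 250 18.9; 252 18.1; 254 17.3; 256 16.6; 258 15.8; 260 15.1; 262 14.3; 264 13.5; 266 12.7;
```

Call:
arm_command --moves '[{"dx": 4,"dy": 0,"dz": 0,"roll": 0,"fingers": 85.4},{"dx": 8,"dy": 0,"dz": 0,"roll": 0,"fingers": 85.4},{"dx": 12,"dy": 0,"dz": 0,"roll": 0,"fingers": 85.4},{"dx": 14.5,"dy": 0,"dz": 0,"roll": 0,"fingers": 85.4},{"dx": 14.5,"dy": 0,"dz": 0,"roll": 0,"fingers": 85.4}]'

```text
time: 9.4
eef_pos: [497.8, 61.7, 95.2]
eef_rot: [0.996, 0.084, 0.0, 0.0]
force: [-2.6, -2.1, -1.2]
grip_width: 85.0
grasp_force: 1.6
```

Call:
arm_command --moves '[{"dx": 0,"dy": 0,"dz": 0,"roll": 0,"fingers": 85.4},{"dx": 0,"dy": 0,"dz": 0,"roll": 0,"fingers": 85.4},{"dx": 0,"dy": 0,"dz": 0,"roll": 0,"fingers": 85.4}]'

```text
time: 9.7
eef_pos: [497.1, 61.8, 95.3]
eef_rot: [0.996, 0.084, -0.0, -0.0]
force: [-3.4, -2.5, -0.9]
grip_width: 85.5
grasp_force: 1.6
```

```bash
python3 m.py w7.png|head -4
python3 - <<'E'
from h import *
im=cv2.imread("pics/w7.png"); g=cv2.cvtColor(im,cv2.COLOR_BGR2GRAY).astype(float)
m=np.r_[180:235,295:350]; print([(r,int(g[r,m].mean())) for r in range(215,270,2)]); print([(r,int(g[r,267])) for r in range(215,270)])
E
```

```text
9.75 [497.1  61.8  95.3] [ 0.9965  0.0837 -0.     -0.    ] [-2.   -2.43 -1.46] 85.39114343331968
250 [(176, np.int64(155)), (177, np.int64(210)), (221, np.int64(138)), (228, np.int64(54)), (229, np.int64(27)), (240, np.int64(23))]
267 [(199, np.int64(184)), (200, np.int64(232)), (229, np.int64(161)), (230, np.int64(122)), (231, np.int64(32)), (233, np.int64(57)), (242, np.int64(12)), (245, np.int64(29))]
282 [(193, np.int64(204)), (221, np.int64(158)), (228, np.int64(83)), (229, np.int64(29)), (231, np.int64(42)), (241, np.int64(15)), (244, np.int64(31))]
[(215, 77), (217, 73), (219, 25), (221, 23), (223, 24), (225, 23), (227, 22), (229, 23), (231, 24), (233, 24), (235, 23), (237, 23), (239, 24), (241, 24), (243, 24), (245, 25), (247, 29), (249, 34), (251, 38), (253, 40), (255, 42), (257, 44), (259, 45), (261, 45), (263, 41), (265, 68), (267, 93), (269, 92)]
[(215, 231), (216, 231), (217, 232), (218, 231), (219, 231), (220, 230), (221, 230), (222, 230), (223, 230), (224, 232), (225, 230), (226, 231), (227, 230), (228, 225), (229, 161), (230, 122), (231, 32), (232, 43), (233, 57), (234, 56), (235, 51), (236, 43), (237, 42), (238, 37), (239, 39), (240, 41), (241, 39), (242, 12), (243, 23), (244, 14), (245, 29), (246, 25), (247, 32), (248, 33), (249, 37), (250, 33), (251, 33), (252, 38), (253, 46), (254, 43), (255, 41), (256, 41), (257, 41), (258, 40), (259, 43), (260, 44), (261, 49), (262, 45), (263, 43), (264, 56), (265, 142), (266, 233), (267, 232), (268, 233), (269, 232)]
```

View pics/w7.png

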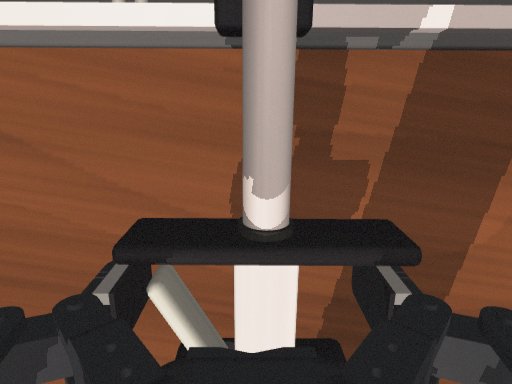

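Call:
arm_command --moves '[{"dx": 0,"dy": 0.5,"dz": 0,"roll": 0,"fingers": 70},{"dx": 0,"dy": 0.5,"dz": 0,"roll": 0,"fingers": 55},{"dx": 0,"dy": 0.5,"dz": 0,"roll": 0,"fingers": 45},{"dx": 0,"dy": 0.5,"dz": 0,"roll": 0,"fingers": 38},{"dx": 0,"dy": 0.5,"dz": 0,"roll": 0,"fingers": 30}]'

```text
time: 10.25
eef_pos: [498.0, 60.9, 95.9]
eef_rot: [0.997, 0.083, 0.001, 0.0]
force: [-2.9, -1.8, 5.4]
grip_width: 30.7
grasp_force: 36.1
```

Call:
arm_command --moves '[{"dx": 0,"dy": 0,"dz": 0,"roll": 0,"fingers": 15},{"dx": 0,"dy": 0,"dz": 0,"roll": 0,"fingers": 15},{"dx": 0,"dy": 0,"dz": 0,"roll": 0,"fingers": 15},{"dx": 0,"dy": 0,"dz": 0,"roll": 0,"fingers": 15}]'

```text
time: 10.65
eef_pos: [498.2, 60.4, 96.0]
eef_rot: [0.997, 0.082, 0.001, 0.0]
force: [-3.4, -2.1, 6.7]
grip_width: 29.4
grasp_force: 60.5
```

```bash
python3 m.py w8.png|head -4
```

```text
10.7 [498.2  60.5  96.1] [9.966e-01 8.190e-02 9.000e-04 2.000e-04] [-3.3  -3.01  6.86] 29.17938054712996
250 [(230, np.int64(117)), (231, np.int64(24))]
267 [(201, np.int64(183)), (202, np.int64(224)), (222, np.int64(167)), (231, np.int64(59)), (232, np.int64(38)), (233, np.int64(52)), (236, np.int64(42)), (241, np.int64(26))]
282 [(225, np.int64(67)), (226, np.int64(27))]
```

View pics/w8.png

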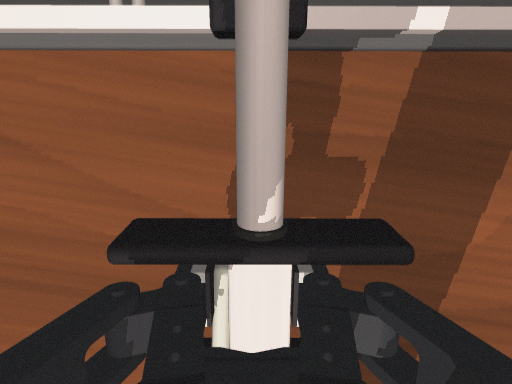

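```bash
python3 -c "
from plant import ticket
print(ticket.finish_job())"
```

```text
the job is handed in; nothing more can be done
None
```

The job is handed in, though no pass/fail verdict came back. At hand-in the carrier was in the first notch, the leg edge was within about 1 mm of the ring, and the lever looked shut along the sleeve, held with 60 N of grip. The bystanders were not touched.

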